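# Fit the platen to the tart press

## Robot

A 6-joint arm with a two-finger parallel gripper is mounted at the origin on the work surface. World frame = base frame: x ahead of the robot, y to its left, z up, the work surface at z = 0. Lengths are in mm, angles in rad, forces in N, time in s.
With the tool pointing down it reaches from about 300 to 775 mm from the base axis. Payload 14.6 kg.
Tool frame: the origin (TCP) lies midway between the tips of the shut fingers; the grasp point (between the pads) lies 19 mm behind it; z points along the fingers, y is the line along which they close (so a half turn about z gives the same grasp; the last joint's range is limited). The gripper opens to 94 mm and grips with 3 to 60 N. Pads are 16 mm wide; open, the fingers measure 119 mm over their backs; the gripper's body (75 mm by 177 mm) begins 78 mm behind the grasp point.
Start: joints at [1.101, 0.3, 1.521, -0, 1.321, -0.067], TCP at [215.594, 505.973, 205.446] pointing down, gripper open.
Joint ranges: [-3.03, 3.03], [-0.79, 2.21], [0.23, 2.52], [-1.04, 4.18], [0, 3.07], [-2.55, 2.55]. Speed limits (rad/s): [2.22, 2.22, 2.57, 3.14, 3.14, 3.14].

## Interface

Orientations are given as [roll, pitch, yaw] about the fixed x, y, z axes, in that order (R = Rz(yaw) Ry(pitch) Rx(roll)).
In Python, from cell import manip, camera gives the robot as it stands.
- The arm moves only by the tool move_arm, never from a script. Its arguments are lists of equal length, an entry for each row: "dp": the shift along the world's x, y, z in mm, a list of three; "rotation": the turn, a rotation vector about the world's x, y, z in rad, a list of three; "hand": the opening, from 0 (shut) to 1 (fully open). A call has 1 to 10 rows; each row shifts and turns the commanded pose from where the row before left it; what a row does not reach is not made up. A row lasts 1/8 s, in which the tool goes at most 62.5 mm and 10.7 degrees, less where a joint would pass 70% of its speed; a pose out of reach is approached as far as the arm can. A call with a gripper value outside its range is refused whole. The fingers move at their own pace and stop on an object; "newtons" is the grip in N (left out, the last holds). Time passes only in rows, so rows that do not move let the fingers close. It gives the time, the measured TCP pose, the force, the opening and the grip force at its end, in the units of the state.
- manip.read_state(): the state, without advancing time (a new reading comes with each control period).
- camera(name): name is "side" or "top"; returns a dict with "image" (480x640x3 uint8, red, green, blue), "fx", "fy", "cx", "cy" (pixels), "R" (3x3) and "t" (3): a world point X has camera coordinates R X + t. Camera axes: x right, y down, z forward; pixel columns grow to the right and rows downward; lengths in mm; the calibration is good to about 2 mm. A picture is of the moment at which its call begins. There is no depth.
- manip.sign_off(): hands the job in; it is judged then, once.
The state is a dict: "clock": time; "joints": joint angles; "qd": joint speeds; "effort": joint torques, N m; "eef_pos": TCP position; "eef_rot": TCP orientation; "wrist_force": force on the tool from outside, world axes, zero at the start; "moment": the same for the moment, N m; "finger_gap": finger opening in mm; "finger_force": force on a finger pad.
Only numpy, scipy, OpenCV 4.12 (cv2) and the standard library are available. Lean on these libraries where they do the work, as an engineer would, in place of code of your own. Each camera call takes 0.05 s, during which the arm holds its last target. There are 200 camera calls.

## Task

Pick the loose platen up by its wooden handle, thread its drilled hub over the press's tall guide rod and, keeping it square, lower it gently so that it pushes the stiff red collar down ahead of it until the die rests centred on the brass mould and the mould's spring has just begun to give; then let go and leave it sitting there. Do not let the platen drop or bind on the rod, do not press the sprung mould far down, and leave the other things on the bench where they are.

Things in the scene. Friction and masses are not known exactly. Their poses are not given: they have to be found in the camera images.
- platen: The loose press platen, about 0.3 to 0.5 kg: a round steel die (56 mm diameter, 14 mm thick), a flat aluminium arm (26 mm wide, between 14 and 24 mm above the underside) and at the arm's far end a drilled aluminium hub. Origin: centre of the die's underside; x points along the arm to the hub, z up. Die underside and hub underside are level with each other. It starts lying flat on the bench. Its mass lies mostly in the die.
- handle (a point): Middle of the grip height of the platen's upright wooden handle, 55 mm above the die's underside, on the die's axis; axes as the platen. The handle is a rectangular post, 24 mm along the platen's x and 22 mm along its y, from 24 to 80 mm above the underside. The moment from pushing the collar acts about the platen's y, so a grip closing along the platen's x holds it square best; grip firmly.
- hub (a point): Centre of the mouth of the hub's bore, at the hub's underside, 90 mm from the die's axis along the platen's x. Hub: 36 mm outside diameter, 40 mm tall, bored right through at 18 mm diameter.
- rod: Origin: top centre of the press's fixed vertical steel guide rod: 16 mm diameter, its top 200 mm above the bench; the last 12 mm taper to 6 mm diameter. Axes as the press: x points from the mould towards the rod.
- press: The press, fixed to the bench: green base 190 x 110 x 20 mm with the rod and the red collar. Origin: bench level, exactly under the mould's axis, 90 mm from the rod's axis. Axes: x towards the rod, z up. The base runs from 55 mm behind the origin to 135 mm ahead of it along x. The brass mould (flat top, 60 mm diameter) stands above the origin on a screw pedestal; its top is set by hand somewhere between 60 and 100 mm above the bench and is not measured.
- collar (a joint): Height of the red stop collar (38 mm diameter, 14 mm tall) on the rod: 0 when its top is 170 mm above the bench, growing in metres as it slides down (up to 0.13). It stays where it is left and slides under a steady 8 N or so.
- mould (a joint): How far the brass mould is pressed down on its spring, in metres: 0 at rest, about 1.5 N per millimetre, solid stop at 0.013. The platen's own weight presses it about 2 to 3 mm.
- bowl: Steel mixing bowl, 150 mm across, 70 mm high; a bystander. Origin under its centre.
- jar: Amber jar with yellow lid, 76 mm diameter, 110 mm high; a bystander. Origin under its centre.
- cutter: Steel ring cutter, 56 mm diameter, 35 mm high; a bystander. Origin under its centre.
- brush: Pastry brush lying on the bench; a bystander.
- tart_tin_a: Aluminium tart tin, 76 mm across, 24 mm high; a bystander. Origin under its centre.
- tart_tin_b: Brass-coloured tart tin, 76 mm across, 24 mm high; a bystander. Origin under its centre.
- scraper_block: Small wooden block, 100 x 50 x 25 mm; a bystander. Origin under its centre.

How it is judged (in metres and radians):
On the way, in this order (a step that is already met when the one before it is completed fails the run):
1. the hub is threaded over the rod, the platen square (horizontal distance between hub and rod below 0.005 m and z of hub in the frame of rod below -0.015 m and angle between platen's own z axis and vertical below 0.12 rad), for 0.2 s.
2. the platen has pushed the collar down and presses on the mould (horizontal distance between hub and rod below 0.005 m and z of hub in the frame of rod below -0.015 m and value of joint mould above 0.0012 m and horizontal distance between platen and press below 0.008 m), for 0.2 s.
At the end, for the whole second after the job is handed in: The platen stands on its own with its hub round the rod (bore within 5 mm of the rod's axis, more than 15 mm below its top), level within 0.07 rad, at rest, its die within 8 mm of the mould's axis and its weight on the mould, whose spring is pressed between 0.8 and 8 mm (horizontal distance between hub and rod below 0.005 m and z of hub in the frame of rod below -0.015 m and value of joint mould between 0.0008 and 0.008 m and angle between platen's own z axis and vertical below 0.07 rad and horizontal distance between platen and press below 0.008 m and linear speed of platen below 0.02 m/s); the robot touches nothing.
It fails at once if the sprung mould is pressed down more than 9 mm (value of joint mould above 0.009 m).
It fails at once if the platen binds: it bears on the rod with more than 20 N (contact force between platen and rod above 20 N).
It fails at once if the platen drops or shoots down the rod faster than 0.25 m/s (horizontal distance between hub and rod below 0.005 m and z of hub in the frame of rod below -0.015 m and linear speed of platen above 0.25 m/s).
It fails at once if another thing on the bench is moved more than 30 mm (distance of any of bowl, jar, cutter, brush, tart_tin_a, tart_tin_b, scraper_block from where it was at the start of the episode above 0.03 m).
It also fails if it takes over 70 s, if anything falls off the work surface, if the arm or the gripper's body presses on something with over 40 N, if the wrist force passes 120 N, or if a joint passes its speed limit or range.

## Working session

There is one attempt and no reset: what is moved stays moved. The work goes in short steps, Python scripts to look and compute and a tool call to move; the robot and the scene stay as the last step left them, time stands still between calls to the robot, and variables do not carry over. Pictures are saved under pics/ and viewed, at most 10 in all, crops included, and the job is handed in when it is done.

Besides the shell and the picture viewer there is one more tool, called after "Request:" as name(argument=value, ...) on one line, values as JSON. move_arm: Moves the arm, as the interface text tells. Its arguments: {"type":"object","properties":{"dp":{"type":"array","items":{"type":"array","items":{"type":"number"}}},"rotation":{"type":"array","items":{"type":"array","items":{"type":"number"}}},"hand":{"type":"array","items":{"type":"number"}},"newtons":{"type":"number"}},"required":["dp","rotation","hand"]}

```bash
mkdir -p pics; python3 - <<'E'
from cell import manip, camera
import cv2,numpy as np,pickle
d={}
for n in("side","top"):
    c=camera(n);d[n]=c;cv2.imwrite(f"pics/{n}0.png",c["image"][:,:,::-1]);print(n,c["fx"],c["cx"],c["cy"],np.round(-c["R"].T@c["t"]),np.round(c["R"],3).tolist())
pickle.dump(d,open("d0.pkl","wb"));print(manip.read_state())
E
```

```text
side 532.144519093987 324.61621496338756 239.98367110273017 [ 112. -769.  988.] [[0.857, -0.514, 0.019], [-0.337, -0.589, -0.734], [0.389, 0.623, -0.679]]
top 493.080338629982 308.1496434207776 246.04819719674592 [ 507.   22. 1316.] [[0.017, -1.0, 0.004], [-0.998, -0.017, -0.053], [0.053, -0.003, -0.999]]
{'clock': 0.1, 'joints': array([ 1.10138754e+00,  3.00369497e-01,  1.52151521e+00, -5.64098359e-05,
        1.32070902e+00, -6.66271918e-02]), 'qd': array([-1.91492298e-04, -2.36520133e-03, -3.37482746e-03, -9.33371485e-04,
        2.29435831e-03,  9.61832815e-05]), 'effort': array([ 1.27718191e-03, -5.32638788e+01, -3.53290486e+01,  7.09348032e-02,
        2.35231215e-02, -9.59493877e-05]), 'eef_pos': array([215.51090596, 505.76095051, 204.96993037]), 'eef_rot': array([-3.14059016e+00, -1.21298269e-05,  2.73882504e+00]), 'wrist_force': array([ 0.03304333, -0.60518453, -0.00104507]), 'moment': array([ 0.01332062,  0.01494463, -0.01632855]), 'finger_force': 0.0, 'finger_gap': 94.06094425234957}
```

View pics/side0.png

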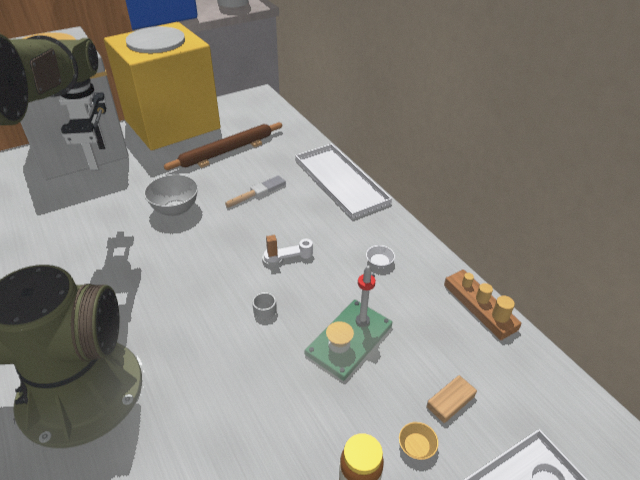

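View pics/top0.png

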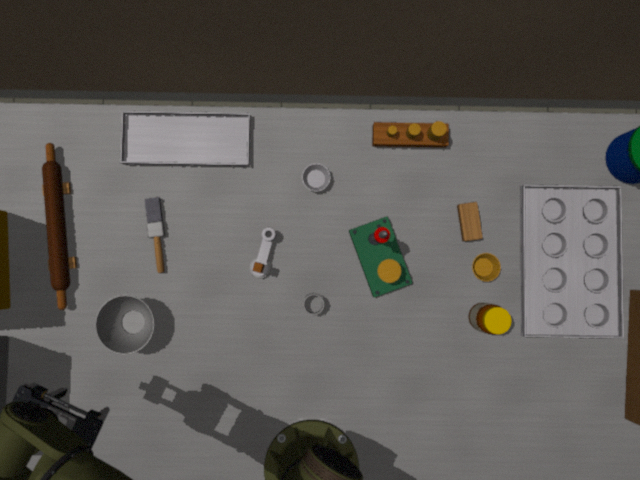

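The side view shows the platen at (285,250) and the press at (350,330), with the collar at (367,282). In the top view the platen is at (262,255), hub (268,234), and the press at (382,258), mould (390,271). The crops below give finer positions.

```bash
cat > h.py <<'E'
import cv2,numpy as np,pickle
from cell import manip,camera
def ray(c,u,v):
    d=c["R"].T@np.array([(u-c["cx"])/c["fx"],(v-c["cy"])/c["fy"],1]);return -c["R"].T@c["t"],d
def plane(c,u,v,z):
    o,d=ray(c,u,v);return o+d*(z-o[2])/d[2]
def proj(c,X):
    p=c["R"]@np.asarray(X,float)+c["t"];return c["fx"]*p[0]/p[2]+c["cx"],c["fy"]*p[1]/p[2]+c["cy"]
def tri(a,ua,b,ub):
    (o,d),(p,e)=ray(a,*ua),ray(b,*ub);s=np.linalg.lstsq(np.c_[d,-e],p-o,rcond=None)[0]
    A,B=o+d*s[0],p+e*s[1];return (A+B)/2,np.linalg.norm(A-B)
def blob(c,lo,hi,box):
    x0,y0,x1,y1=box;m=cv2.inRange(cv2.cvtColor(c["image"][y0:y1,x0:x1],cv2.COLOR_RGB2HSV),lo,hi)
    k=max(cv2.findContours(m,cv2.RETR_EXTERNAL,cv2.CHAIN_APPROX_NONE)[0],key=cv2.contourArea)
    return k+np.array([x0,y0])
def crop(im,x,y,w,h,s): return cv2.resize(im[y:y+h,x:x+w],None,fx=s,fy=s,interpolation=cv2.INTER_CUBIC)
E
python3 - <<'E'
from h import *
d=pickle.load(open("d0.pkl","rb"));t,s=d["top"]["image"],d["side"]["image"]
a=np.vstack([np.hstack([crop(t,240,215,50,75,4*1),crop(t,340,210,80,75,4)]),])
a=np.hstack([crop(t,240,220,50,60,5),crop(t,342,212,100,60,5)])
b=np.hstack([crop(s,255,225,65,50,5)[:, :], crop(s,340,255,80,50,5)])
w=max(a.shape[1],b.shape[1]);b=np.pad(b,((0,0),(0,w-b.shape[1]),(0,0)))
cv2.imwrite("pics/c.png",np.vstack([a,b])[:,:,::-1])
T,S=d["top"],d["side"]
for nm,c,lo,hi,box in [("green",T,(50,80,40),(85,255,255),(340,205,420,305)),("greenS",S,(50,60,40),(85,255,255),(295,295,400,385)),("redT",T,(0,150,60),(8,255,255),(365,220,400,250)),("redS",S,(0,150,60),(8,255,255),(350,265,385,300)),("mouldT",T,(10,90,100),(25,255,255),(370,255,405,290)),("mouldS",S,(10,90,100),(25,255,255),(320,315,360,350)),("wT",T,(5,80,40),(18,255,255),(245,255,280,280)),("wS",S,(5,80,40),(18,255,255),(258,228,285,260))]:
    k=blob(c,lo,hi,box);print(nm,cv2.contourArea(k),np.round(cv2.minAreaRect(k)[0],1),np.round(cv2.boxPoints(cv2.minAreaRect(k)),1).tolist(),cv2.boundingRect(k))
E
```

```text
green 2834.0 [380.4 256.5] [[348.6000061035156, 230.1999969482422], [387.6000061035156, 215.89999389648438], [412.20001220703125, 282.8999938964844], [373.20001220703125, 297.20001220703125]] (349, 217, 63, 80)
greenS 309.5 [353.7 315.5] [[334.0, 321.0], [347.6000061035156, 296.0], [373.3999938964844, 310.1000061035156], [359.79998779296875, 335.1000061035156]] (334, 300, 29, 34)
redT 111.5 [381.5 234.5] [[374.0, 227.0], [389.0, 227.0], [389.0, 242.0], [374.0, 242.0]] (374, 227, 16, 16)
redS 107.5 [366. 282.] [[358.0, 289.0], [358.0, 275.0], [374.0, 275.0], [374.0, 289.0]] (358, 275, 17, 15)
mouldT 404.5 [389.  270.5] [[378.0, 259.0], [400.0, 259.0], [400.0, 282.0], [378.0, 282.0]] (378, 259, 23, 24)
mouldS 441.5 [339.  332.5] [[326.0, 322.0], [352.0, 322.0], [352.0, 343.0], [326.0, 343.0]] (326, 322, 27, 22)
wT 67.0 [258. 267.] [[252.5, 270.1000061035156], [254.60000610351562, 261.6000061035156], [263.5, 263.8999938964844], [261.3999938964844, 272.3999938964844]] (253, 262, 11, 11)
wS 152.0 [271.5 245. ] [[267.0, 235.0], [276.0, 235.0], [276.0, 255.0], [267.0, 255.0]] (267, 235, 10, 21)
```

View pics/c.png

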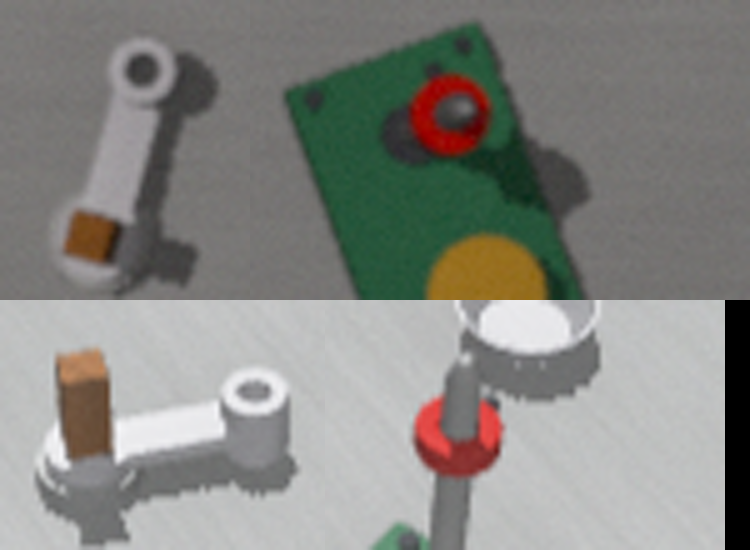

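The crops show the hub bore at top (268.0,233.2), handle top at (257.8,266.8), and rod tip at top (385,233) and side (368,266). Triangulating.

```bash
python3 - <<'E'
from h import *
d=pickle.load(open("d0.pkl","rb"));T,S=d["top"],d["side"]
r=lambda x:np.round(x,1)
def pr(n,x):print(n,*[r(i) for i in x])
pr("rodtip",tri(T,(385,233),S,(368,266.2)))
pr("collar",tri(T,(382,234.8),S,(366.3,281.5)));print("coll top z163",r(plane(T,382,234.8,163)),r(plane(S,366.3,281.5,163)))
pr("mould",tri(T,(389,270.5),S,(339.,332.5)))
for z in(60,80,100):print(z,r(plane(T,389,270.5,z)),r(plane(S,339.5,332.5,z)), 'diam',60*T["fx"]/(1316-z))
for p in [(348.6,230.2),(387.6,215.9),(412.2,282.9),(373.2,297.2)]:print("base",r(plane(T,*p,20)))
pr("hub",tri(T,(268,233.3),S,(254.3+255-255+51.2-0.0,242.8)))
print("hubT z40",r(plane(T,268,233.3,40)),"S",r(plane(S,305.4,242.8,40)))
print("handT z80",r(plane(T,257.8,266.8,80)),"S",r(plane(S,271,237.2,80)))
pr("tri hand",tri(T,(257.8,266.8),S,(271,237.2)))
E
```

```text
rodtip [ 600.4 -156.4  197. ] 2.3
collar [ 599.9 -156.7  150.8] 2.4
coll top z163 [ 597.9 -154.2  163. ] [ 593.8 -166.   163. ]
mould [ 515.6 -188.1   64.7] 1.1
60 [ 515.2 -188.6   60. ] [ 519.1 -185.9   60. ] diam 23.55479324665519
80 [ 515.  -185.2   80. ] [ 510.3 -198.5   80. ] diam 23.935938768445727
100 [ 514.9 -181.9  100. ] [ 501.6 -211.1  100. ] diam 24.32962197187411
base [619.8 -87.8  20. ]
base [ 659.5 -190.4   20. ]
base [ 484.  -256.5   20. ]
base [ 444.9 -154.5   20. ]
hub [607.7 123.   33.9] 2.1
hubT z40 [606.3 123.   40. ] S [605.3 117.   40. ]
handT z80 [518.7 143.5  80. ] S [519.4 140.7  80. ]
tri hand [519.5 143.3  77.8] 1.9
```

Request:
move_arm(dp=[[30.3, -36.2, 0], [30.3, -36.2, 0], [30.3, -36.2, 0], [30.3, -36.2, 0], [30.3, -36.2, 0], [30.3, -36.2, 0], [30.3, -36.2, 0], [30.3, -36.2, 0], [30.3, -36.2, 0], [30.3, -36.2, 0]], rotation=[[0, 0, -0.14], [0, 0, -0.14], [0, 0, -0.14], [0, 0, -0.14], [0, 0, -0.14], [0, 0, -0.14], [0, 0, -0.14], [0, 0, -0.14], [0, 0, -0.14], [0, 0, -0.14]], hand=[1, 1, 1, 1, 1, 1, 1, 1, 1, 1])

```text
clock: 1.35
eef_pos: [519.3, 142.6, 205.2]
eef_rot: [-3.141, 0.0, 1.334]
wrist_force: [0.8, 1.3, -0.4]
finger_gap: 94.0
finger_force: 0.0
```

Request:
move_arm(dp=[[0, 0.5, -30], [0, 0, -30], [0, 0, -30], [0, 0, -30], [0, 0, -20], [0, 0, -18], [0, 0, 0], [0, 0, 0]], rotation=[[0, 0, 0], [0, 0, 0], [0, 0, 0], [0, 0, 0], [0, 0, 0], [0, 0, 0], [0, 0, 0], [0, 0, 0]], hand=[1, 1, 1, 1, 1, 1, 1, 1])

```text
clock: 2.35
eef_pos: [519.0, 144.6, 48.1]
eef_rot: [3.141, -0.0, 1.339]
wrist_force: [0.3, -0.1, 0.7]
finger_gap: 94.4
finger_force: 0.0
```

```bash
python3 - <<'E'
from h import *
t=camera("top");s=camera("side")
cv2.imwrite("pics/g.png",np.hstack([crop(t["image"],225,200,80,100,5),crop(s["image"],235,180,80,100,5)])[:,:,::-1])
E
```

```text
(no output)
```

View pics/g.png

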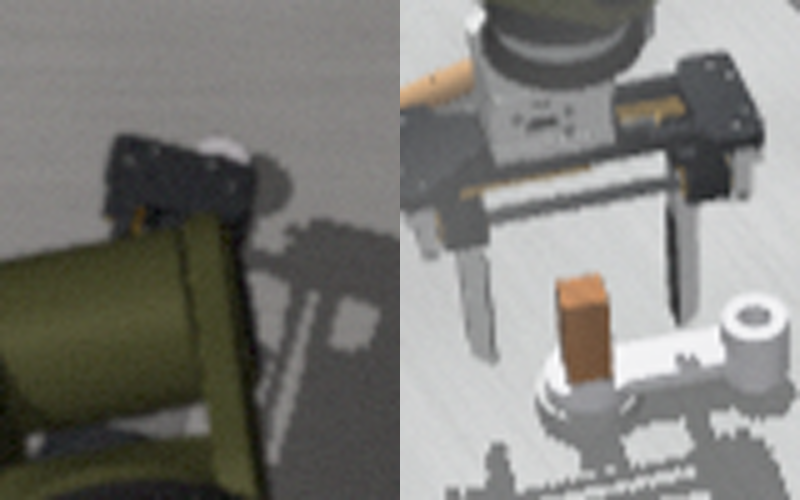

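The side view shows the fingers straddling the wooden post along the platen's x, hub clear of the right finger (755,340 in the crop). In the top view the gripper hides the hub. Closing.

Request:
move_arm(dp=[[0, 0, 0], [0, 0, 0], [0, 0, 0], [0, 0, 0], [0, 0, 0], [0, 0, 0], [0, 0, 0], [0, 0, 0]], rotation=[[0, 0, 0], [0, 0, 0], [0, 0, 0], [0, 0, 0], [0, 0, 0], [0, 0, 0], [0, 0, 0], [0, 0, 0]], hand=[0, 0, 0, 0, 0, 0, 0, 0], newtons=60)

```text
clock: 3.45
eef_pos: [518.7, 144.4, 47.4]
eef_rot: [3.141, -0.0, 1.339]
wrist_force: [0.9, 0.7, -0.1]
finger_gap: 24.0
finger_force: 59.9
```

Request:
move_arm(dp=[[0, 0, 10], [0, 0, 25], [0, 0, 40], [0, 0, 45], [0, 0, 40], [0, 0, 35], [0, 0, 22], [0, 0, 5], [0, 0, 0]], rotation=[[0, 0, 0], [0, 0, 0], [0, 0, 0], [0, 0, 0], [0, 0, 0], [0, 0, 0], [0, 0, 0], [0, 0, 0], [0, 0, 0]], hand=[0, 0, 0, 0, 0, 0, 0, 0, 0])

```text
clock: 4.58
eef_pos: [518.3, 144.4, 268.9]
eef_rot: [-3.141, 0.0, 1.339]
wrist_force: [-0.4, -0.4, -4.0]
finger_gap: 23.6
finger_force: 59.9
```

Request:
move_arm(dp=[[0, -22, 0], [0, -37, 0], [-0.5, -40, 0], [-0.5, -40, 0], [-0.5, -40, 0], [-0.5, -40, 0], [-0.5, -40, 0], [-0.5, -38, 0], [-0.2, -25, 0], [0, -10.3, 0]], rotation=[[0, 0, 0.04], [0, 0, 0.06], [0, 0, 0.07], [0, 0, 0.07], [0, 0, 0.07], [0, 0, 0.07], [0, 0, 0.07], [0, 0, 0.07], [0, 0, 0.05], [0, 0, 0.024]], hand=[0, 0, 0, 0, 0, 0, 0, 0, 0, 0])

```text
clock: 5.82
eef_pos: [514.8, -189.1, 267.8]
eef_rot: [-3.14, -0.002, 1.933]
wrist_force: [0.2, 0.1, -3.7]
finger_gap: 23.7
finger_force: 59.9
```

Request:
move_arm(dp=[[0, 0, 0], [0, 0, 0], [0, 0, 0]], rotation=[[0, 0, 0], [0, 0, 0], [0, 0, 0]], hand=[0, 0, 0])

```text
clock: 6.2
eef_pos: [515.4, -187.2, 269.2]
eef_rot: [-3.141, -0.0, 1.933]
wrist_force: [0.0, 0.5, -4.2]
finger_gap: 23.8
finger_force: 59.9
```

```bash
python3 - <<'E'
from h import *
t=camera("top");s=camera("side");pickle.dump({"top":t,"side":s},open("d1.pkl","wb"))
cv2.imwrite("pics/a.png",np.hstack([crop(t["image"],350,180,80,120,5),crop(s["image"],310,180,80,120,5)])[:,:,::-1])
st=manip.read_state();print(st["eef_pos"],st["eef_rot"],st["wrist_force"],st["moment"])
E
```

```text
[ 515.44829075 -187.3995067   269.41439001] [ 3.14159123e+00 -7.35547846e-05  1.93317829e+00] [ 0.28580687  0.01588432 -4.29285295] [-0.05154325  0.08118631  0.00559087]
```

View pics/a.png

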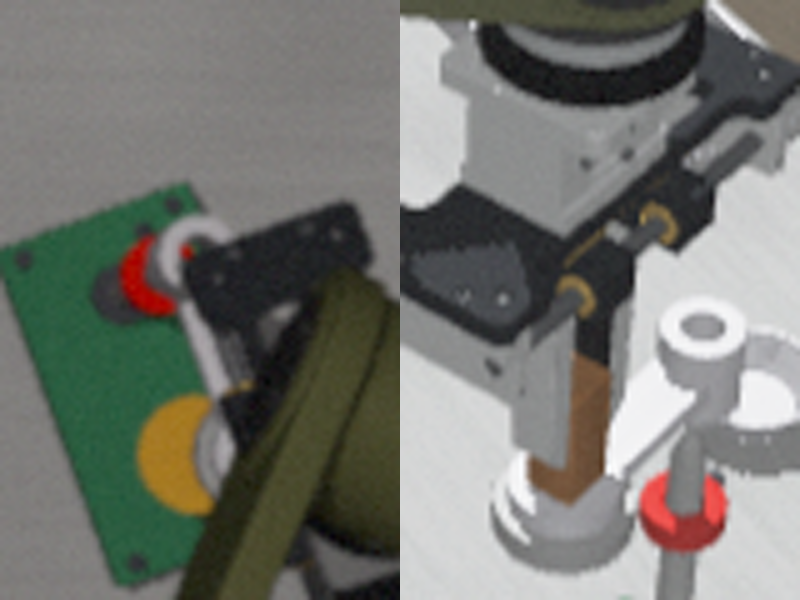

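The side view shows the platen level, hub ring at (370.2,244.6) and rod tip at (368,266). In the top view part of the hub ring is visible around (389.6,230.6). Computing the hub-to-rod offset in each view.

```bash
python3 - <<'E'
from h import *
d=pickle.load(open("d1.pkl","rb"));e=pickle.load(open("d0.pkl","rb"));T,S=d["top"],d["side"]
r=lambda x:np.round(x,1)
# hub ring ellipse in side: bright ring
g=cv2.cvtColor(S["image"],cv2.COLOR_RGB2GRAY)
print("side bright rows/cols"); sub=g[236:258,358:384];print(sub)
print("rod tip side d0");print(cv2.cvtColor(e["side"]["image"],cv2.COLOR_RGB2GRAY)[260:275,360:378])
print("rod top d0");print(e["top"]["image"][226:243,374:392,:].min(2))
zt=261.8
print("hubS",r(plane(S,370.2,244.6,zt)),"rodS",r(plane(S,368,266.2,200)))
print("hubT",r(plane(T,389.6,230.6,zt)),"rodT",r(plane(T,385,233,200)))
E
```

```text
side bright rows/cols
[[213 214 212 213 213 213 212 213 215 214 214 213 211 213 214 211 211 211
  212 214 212 210 211 210 210 210]
 [214 215 212 211 212 214 214 213 215 214 215 215 215 212 214 214 212 211
  211 214 213 211 210 213 214 212]
 [214 215 215 215 212 211 215 214 215 214 215 213 214 213 214 213 213 213
  213 212 211 210 212 212 211 212]
 [213 214 213 215 213 213 213 213 221 222 228 229 232 230 226 217 217 215
  214 212 211 214 213 212 212 212]
 [214 213 213 215 214 215 219 229 233 235 239 240 240 240 240 234 233 227
  217 214 212 213 212 214 213 211]
 [214 211 212 214 214 221 234 240 241 240 241 238 238 239 242 243 242 239
  233 221 213 212 212 215 214 211]
 [214 215 212 214 217 236 241 240 241 231 219 204 204 209 222 235 243 243
  241 234 221 215 212 213 213 213]
 [215 215 216 213 229 241 241 241 222 183 154 155 155 157 155 188 227 243
  242 241 235 217 213 213 213 212]
 [214 214 214 204 238 242 241 240 167 143 149 156 158 158 152 148 158 233
  242 241 239 221 214 214 214 213]
 [213 212 214 195 237 242 242 241 164 146 151 156 156 157 152 146 132 219
  240 240 239 218 221 2
[... 3161 characters left out ...]
7   6  25  50  55  56  60  67  64  62  40  21  15  26  45  42]
 [ 17   0   0   5   7  40  52  50  52  48  44  38  29   7  15  27  49  40]
 [ 33   1   0   2   1  29  34  41  39  38  28  14  11   0   0  37  46  39]
 [ 37  16   0   2   0   0  15  17  11  17  15   3   0   0  21  36  41  38]
 [ 43  19   0   0   0   0   4   1   0   0   1   0  14   9  32  48  43  40]
 [ 40  36   9   3   0   2  14   0   5   0   0   0   0  21  39  38  38  39]
 [ 43  40  28  19  11   6   2   0   0   0   0   1  19  27  32  30  33  35]
 [ 50  47  47  31  25  12  14  14   2  17  18  26  28  25  13  16  23  22]]
hubS [ 599.3 -159.2  261.8] rodS [ 599.6 -159.1  200. ]
hubT [ 599.4 -155.3  261.8] rodT [ 599.2 -155.3  200. ]
```

Request:
move_arm(dp=[[0, 0, -8], [0, 0, -10], [0, 0, -7], [0, 0, -3], [0, 0, -3], [0, 0, 0]], rotation=[[0, 0, 0], [0, 0, 0], [0, 0, 0], [0, 0, 0], [0, 0, 0], [0, 0, 0]], hand=[0, 0, 0, 0, 0, 0])

```text
clock: 7.05
eef_pos: [515.4, -187.8, 238.4]
eef_rot: [-3.142, -0.0, 1.933]
wrist_force: [-0.7, 0.3, -3.5]
finger_gap: 23.4
finger_force: 59.9
```

Request:
move_arm(dp=[[0, 0, -2], [0, 0, -2], [0, 0, 0]], rotation=[[0, 0, 0], [0, 0, 0], [0, 0, 0]], hand=[0, 0, 0])

```text
clock: 7.42
eef_pos: [515.3, -187.7, 234.3]
eef_rot: [-3.141, -0.0, 1.933]
wrist_force: [1.1, 0.5, -3.9]
finger_gap: 23.8
finger_force: 59.9
```

Request:
move_arm(dp=[[0, 0, -2], [0, 0, -1], [0, 0, 0]], rotation=[[0, 0, 0], [0, 0, 0], [0, 0, 0]], hand=[0, 0, 0])

```text
clock: 7.8
eef_pos: [515.4, -187.8, 231.3]
eef_rot: [-3.141, -0.0, 1.933]
wrist_force: [1.0, 2.2, -4.0]
finger_gap: 23.7
finger_force: 59.9
```

Request:
move_arm(dp=[[0, 0.4, -1], [0, 0, -1], [0, 0, 0]], rotation=[[0, 0, 0], [0, 0, 0], [0, 0, 0]], hand=[0, 0, 0])

```text
clock: 8.18
eef_pos: [515.4, -187.5, 229.3]
eef_rot: [-3.141, -0.0, 1.933]
wrist_force: [0.5, 1.2, -3.8]
finger_gap: 23.6
finger_force: 59.9
```

```bash
python3 - <<'E'
from h import *
s=camera("side");st=manip.read_state();print(st["eef_pos"],st["wrist_force"],st["moment"])
cv2.imwrite("pics/b.png",crop(s["image"],310,200,100,120,5)[:,:,::-1])
t=camera("top");st=manip.read_state();print(st["eef_pos"],st["wrist_force"],st["moment"])
E
```

```text
[ 515.36038622 -187.45448145  229.36062575] [ 0.21673272 -0.19162385 -4.22948859] [-0.01770398  0.2092905   0.02440438]
[ 515.36776904 -187.4587927   229.38277228] [-1.04157179  0.57287374 -3.81525284] [0.01418161 0.16694382 0.07059131]
```

View pics/b.png

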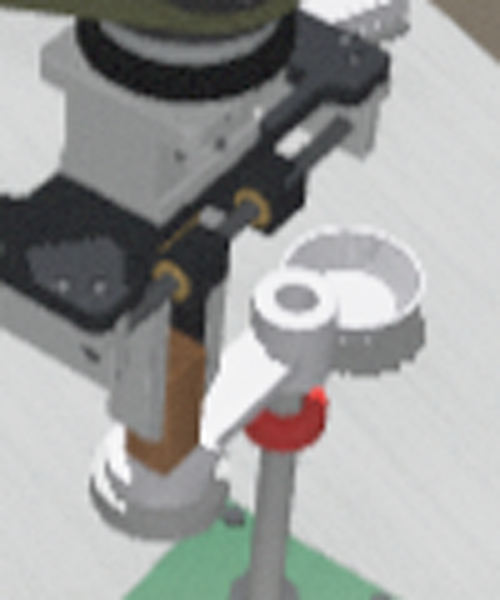

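The picture shows the hub (295,297 in the crop) threaded on the rod above the red collar, and the platen level. Going down onto the collar, watching the forces.

Request:
move_arm(dp=[[0, 0, -3], [0, 0, -3], [0, 0, -3], [0, 0, -2], [0, 0, -2], [0, 0, -2], [0, 0, 0]], rotation=[[0, 0, 0], [0, 0, 0], [0, 0, 0], [0, 0, 0], [0, 0, 0], [0, 0, 0], [0, 0, 0]], hand=[0, 0, 0, 0, 0, 0, 0])

```text
clock: 9.15
eef_pos: [515.3, -187.4, 214.3]
eef_rot: [-3.141, -0.0, 1.933]
wrist_force: [0.7, 0.2, -3.4]
finger_gap: 23.5
finger_force: 59.9
```

Request:
move_arm(dp=[[0, 0, -2], [0, 0, -2], [0, 0, -2]], rotation=[[0, 0, 0], [0, 0, 0], [0, 0, 0]], hand=[0, 0, 0])

```text
clock: 9.52
eef_pos: [515.4, -187.4, 208.3]
eef_rot: [3.142, 0.0, 1.933]
wrist_force: [-0.4, 0.3, -4.3]
finger_gap: 23.9
finger_force: 59.9
```

```bash
python3 - <<'E'
from h import *
st=manip.read_state();print(st["eef_pos"],st["eef_rot"],st["wrist_force"],st["moment"])
E
```

```text
[ 515.39510098 -187.43347642  208.30215515] [3.14158636e+00 2.46910455e-05 1.93283581e+00] [-0.38251024  0.29678611 -4.33086736] [-0.01237832  0.15117608  0.0418128 ]
```

Request:
move_arm(dp=[[0, 0, -2], [0, 0, -2], [0, 0, -2], [0, 0, -2]], rotation=[[0, 0, 0], [0, 0, 0], [0, 0, 0], [0, 0, 0]], hand=[0, 0, 0, 0])

```text
clock: 10.02
eef_pos: [515.4, -187.6, 200.6]
eef_rot: [3.141, 0.0, 1.933]
wrist_force: [-4.6, -1.4, 4.7]
finger_gap: 23.4
finger_force: 59.9
```

```bash
python3 - <<'E'
from h import *
s=camera("side");cv2.imwrite("pics/e.png",crop(s["image"],310,200,100,120,5)[:,:,::-1])
st=manip.read_state();print(st["eef_pos"],st["eef_rot"],st["wrist_force"],st["moment"])
E
```

```text
[ 515.3881186  -187.46436575  200.25359334] [3.14152601e+00 1.10162578e-04 1.93276607e+00] [-2.90681855 -0.1389739   4.01983862] [0.03490544 0.43875217 0.08870956]
```

View pics/e.png

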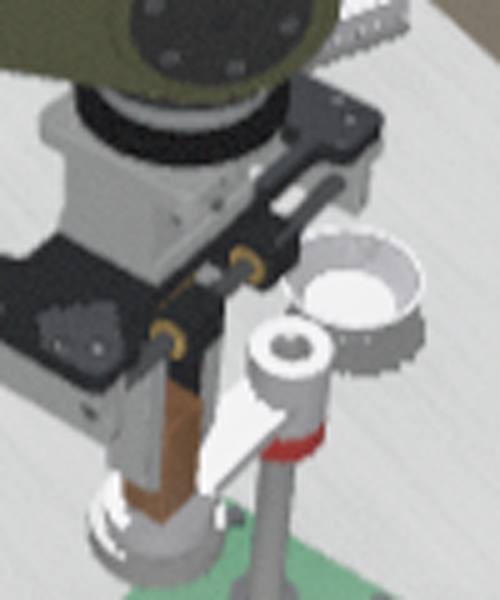

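The hub has met the collar (290,445 in the crop) and the rod tip shows centred in the bore. The z force rose by 8 N, as expected. Continuing, with a small relief shift.

Request:
move_arm(dp=[[-0.4, -0.1, -3], [0, 0, -3], [0, 0, -3], [0, 0, -3], [0, 0, -3]], rotation=[[0, 0, 0], [0, 0, 0], [0, 0, 0], [0, 0, 0], [0, 0, 0]], hand=[0, 0, 0, 0, 0])

```text
clock: 10.7
eef_pos: [515.2, -187.5, 185.3]
eef_rot: [3.141, 0.0, 1.933]
wrist_force: [1.3, 0.5, 4.0]
finger_gap: 23.7
finger_force: 59.9
```

Request:
move_arm(dp=[[0, 0, -3], [0, 0, -3], [0, 0, -3], [0, 0, -3]], rotation=[[0, 0, 0], [0, 0, 0], [0, 0, 0], [0, 0, 0]], hand=[0, 0, 0, 0])

```text
clock: 11.2
eef_pos: [515.2, -187.5, 173.3]
eef_rot: [3.141, 0.0, 1.933]
wrist_force: [2.3, 0.8, 4.6]
finger_gap: 23.9
finger_force: 59.9
```

```bash
python3 - <<'E'
from h import *
st=manip.read_state();print(st["eef_pos"],st["eef_rot"],st["wrist_force"],st["moment"])
E
```

```text
[ 515.18897734 -187.48570251  173.34256247] [3.14107509e+00 2.04055671e-04 1.93280374e+00] [2.34854823 0.80752028 4.62655443] [ 0.49295647 -1.14527758  0.06952165]
```

Pushing well, with small lateral forces. Continuing.

Request:
move_arm(dp=[[0.1, 0, -3], [0, 0, -3], [0, 0, -3], [0, 0, -3], [0, 0, -3], [0, 0, -3]], rotation=[[0, 0, 0], [0, 0, 0], [0, 0, 0], [0, 0, 0], [0, 0, 0], [0, 0, 0]], hand=[0, 0, 0, 0, 0, 0])

```text
clock: 11.95
eef_pos: [515.2, -187.5, 155.3]
eef_rot: [3.141, 0.0, 1.933]
wrist_force: [4.3, 0.5, 4.4]
finger_gap: 23.2
finger_force: 59.9
```

Request:
move_arm(dp=[[0.1, 0, -3], [0, 0, -3], [0, 0, -2], [0, 0, -2], [0, 0, -2]], rotation=[[0, 0, 0], [0, 0, 0], [0, 0, 0], [0, 0, 0], [0, 0, 0]], hand=[0, 0, 0, 0, 0])

```text
clock: 12.58
eef_pos: [515.2, -187.5, 143.3]
eef_rot: [-3.142, -0.0, 1.933]
wrist_force: [3.5, 2.0, 3.5]
finger_gap: 23.8
finger_force: 59.9
```

Request:
move_arm(dp=[[0, 0, -2], [0, 0, -2], [0, 0, -2]], rotation=[[0, 0, 0], [0, 0, 0], [0, 0, 0]], hand=[0, 0, 0])

```text
clock: 12.95
eef_pos: [515.2, -187.5, 137.3]
eef_rot: [-3.142, -0.0, 1.933]
wrist_force: [2.5, 1.8, 4.7]
finger_gap: 23.6
finger_force: 59.9
```

```bash
python3 - <<'E'
from h import *
s=camera("side");cv2.imwrite("pics/f.png",crop(s["image"],300,220,100,120,5)[:,:,::-1])
st=manip.read_state();print(st["eef_pos"],st["eef_rot"],st["wrist_force"],st["moment"])
E
```

```text
[ 515.14537994 -187.47434092  137.07137455] [-3.14146820e+00 -1.90877656e-04  1.93277622e+00] [4.24117701 2.03074924 4.20583777] [ 0.57317374 -1.47852214 -0.01453311]
```

View pics/f.png

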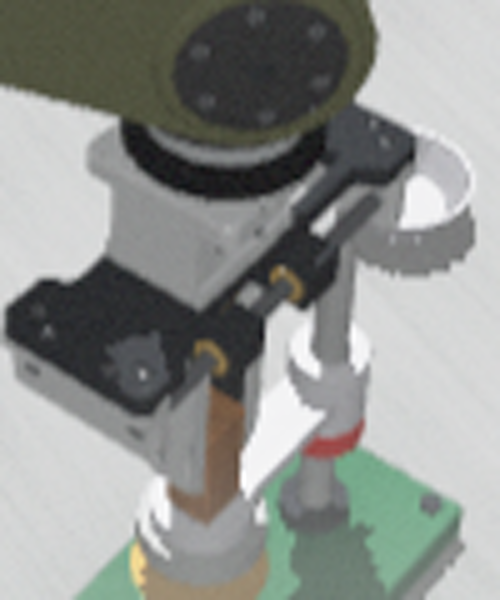

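The platen is level with the hub on the collar, and the die is about to meet the brass mould (bottom, 200,570 in the crop). Now small steps, watching Fz for mould contact.

Request:
move_arm(dp=[[0.3, 0.1, -2], [0, 0, -2], [0, 0, -2], [0, 0, -2]], rotation=[[0, 0, 0], [0, 0, 0], [0, 0, 0], [0, 0, 0]], hand=[0, 0, 0, 0])

```text
clock: 13.5
eef_pos: [515.3, -187.5, 129.2]
eef_rot: [-3.141, -0.0, 1.933]
wrist_force: [-0.3, -0.7, 4.1]
finger_gap: 23.3
finger_force: 59.9
```

Request:
move_arm(dp=[[0, 0, -2], [0, 0, -2], [0, 0, -1]], rotation=[[0, 0, 0], [0, 0, 0], [0, 0, 0]], hand=[0, 0, 0])

```text
clock: 13.88
eef_pos: [515.3, -187.5, 124.2]
eef_rot: [-3.141, -0.0, 1.933]
wrist_force: [-1.6, 0.4, 4.1]
finger_gap: 23.4
finger_force: 59.9
```

Request:
move_arm(dp=[[0, 0, -1], [0, 0, -1], [0, 0, -1]], rotation=[[0, 0, 0], [0, 0, 0], [0, 0, 0]], hand=[0, 0, 0])

```text
clock: 14.25
eef_pos: [515.4, -187.4, 121.3]
eef_rot: [-3.141, -0.0, 1.933]
wrist_force: [-3.6, -0.4, 4.6]
finger_gap: 23.9
finger_force: 59.9
```

Request:
move_arm(dp=[[-0.1, 0, -1], [0, 0, -1], [0, 0, -1]], rotation=[[0, 0, 0], [0, 0, 0], [0, 0, 0]], hand=[0, 0, 0])

```text
clock: 14.62
eef_pos: [515.3, -187.4, 118.4]
eef_rot: [-3.141, -0.0, 1.933]
wrist_force: [-3.5, -0.6, 4.4]
finger_gap: 23.8
finger_force: 59.9
```

Request:
move_arm(dp=[[0, 0, -1], [0, 0, -1]], rotation=[[0, 0, 0], [0, 0, 0]], hand=[0, 0])

```text
clock: 14.88
eef_pos: [515.4, -187.5, 116.4]
eef_rot: [-3.141, -0.0, 1.933]
wrist_force: [-3.1, -0.9, 6.2]
finger_gap: 23.7
finger_force: 59.9
```

Request:
move_arm(dp=[[0, 0, -1], [0, 0, -1]], rotation=[[0, 0, 0], [0, 0, 0]], hand=[0, 0])

```text
clock: 15.12
eef_pos: [515.4, -187.5, 114.7]
eef_rot: [-3.142, 0.0, 1.933]
wrist_force: [-4.5, -0.5, 8.7]
finger_gap: 23.4
finger_force: 59.9
```

Request:
move_arm(dp=[[-0.1, 0, -0.3], [0, 0, 0], [0, 0, 0], [0, 0, 0]], rotation=[[0, 0, 0], [0, 0, 0], [0, 0, 0], [0, 0, 0]], hand=[0, 0, 0, 0])

```text
clock: 15.62
eef_pos: [515.4, -187.5, 114.4]
eef_rot: [3.141, 0.0, 1.933]
wrist_force: [-3.2, -0.1, 7.1]
finger_gap: 23.6
finger_force: 59.9
```

```bash
python3 - <<'E'
from h import *
st=manip.read_state();print(st["eef_pos"],st["eef_rot"],st["wrist_force"],st["moment"])
E
```

```text
[ 515.3560487  -187.46589932  114.43440956] [3.14144167e+00 2.67545686e-04 1.93284498e+00] [-3.24349819 -0.10902347  7.07979428] [0.03703318 0.53106802 0.0641907 ]
```

Request:
move_arm(dp=[[0, 0, 0], [0, 0, 0], [0, 0, 0]], rotation=[[0, 0, 0], [0, 0, 0], [0, 0, 0]], hand=[0, 0, 0], newtons=8)

```text
clock: 16.0
eef_pos: [515.4, -187.5, 114.4]
eef_rot: [3.141, 0.0, 1.933]
wrist_force: [-3.2, -0.9, 7.6]
finger_gap: 24.2
finger_force: 8.0
```

Request:
move_arm(dp=[[0, 0, 0], [0, 0, 0], [0, 0, 0], [0, 0, 0], [0, 0, 0], [0, 0, 0], [0, 0, 0], [0, 0, 0]], rotation=[[0, 0, 0], [0, 0, 0], [0, 0, 0], [0, 0, 0], [0, 0, 0], [0, 0, 0], [0, 0, 0], [0, 0, 0]], hand=[0.3, 0.35, 0.4, 0.5, 0.6, 0.6, 0.6, 0.6])

```text
clock: 17.0
eef_pos: [515.3, -187.4, 114.2]
eef_rot: [3.142, -0.0, 1.933]
wrist_force: [-0.0, -0.0, 0.5]
finger_gap: 56.8
finger_force: 0.0
```

Request:
move_arm(dp=[[0, 0, 5], [0, 0, 15], [0, 0, 25], [0, 0, 30], [0, 0, 30], [0, 0, 25], [0, 0, 10], [0, 0, 0]], rotation=[[0, 0, 0], [0, 0, 0], [0, 0, 0], [0, 0, 0], [0, 0, 0], [0, 0, 0], [0, 0, 0], [0, 0, 0]], hand=[0.6, 0.6, 0.6, 0.6, 0.6, 0.6, 0.6, 0.6])

```text
clock: 18.0
eef_pos: [515.3, -187.5, 254.6]
eef_rot: [3.141, 0.001, 1.933]
wrist_force: [0.7, -0.6, -0.2]
finger_gap: 56.6
finger_force: 0.0
```

```bash
python3 - <<'E'
from h import *
s=camera("side");cv2.imwrite("pics/k.png",crop(s["image"],290,230,130,110,5)[:,:,::-1])
E
```

```text
(no output)
```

View pics/k.png

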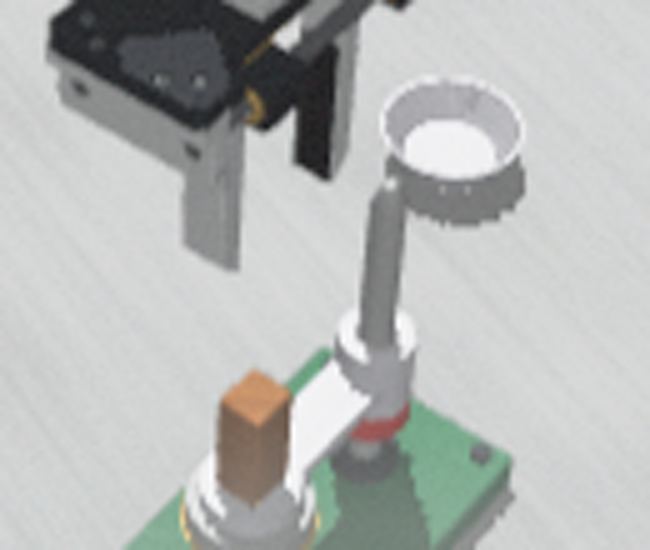

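The platen sits level on the mould with the hub round the rod and on the collar. The gripper is clear above it. Handing in.

```bash
python3 -c "
from cell import manip
print(manip.sign_off())"
```

```text
the job is handed in; nothing more can be done
None
```

I threaded the platen over the rod, pushed the collar down and left the die on the brass mould, level and released. From the wrist force and contact height, I estimate the spring is pressed about 3 mm. I handed the job in at about 18 s; sign-off returned no verdict.

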